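# Vacuum pump leak test at the control board

### The job

Start the leak test of the vacuum pump from the control board, using the closed fingers only: first press down the raised half of the rocker so that it tips right over and stays, then push the round flat-topped button all the way down so that it locks there, and then press the square button fully down and keep it pressed; the program finishes while the fingers still hold the square button down. Leave the wide mushroom stop button unpressed, keep that order, and do not grasp, lift or shove the screwdriver, brass weight and wooden block that lie about.

Things in the scene. Friction and masses are not known exactly. Their poses are not given: they have to be found in the camera images.
- board: Dark wooden mounting board 160 (x) x 380 (y) x 12 mm, fixed flat on the bench. Origin: centre of its underside, on the bench top; y along its length, z up. Four enclosures stand on it in a row along its y, their centres about 85 mm apart and 20 mm beyond the board's centre line (+x); which stands where changes. All moving parts work vertically or about an axis along the enclosure's y.
- rocker_box: The one with the rocker paddle is a grey plastic enclosure 86 mm (x, away from the robot) by 66 mm (y) by 45 mm high, fixed on the board (its foot 12 mm above the bench, its lid at 57 mm). Origin: centre of its underside; its yaw differs from the board's by 0.04 rad at most. 
- rocker_pivot (a point): Middle of the rocker, on its pivot axis (along the enclosure's y), 62 mm above the bench. The rocker is a black concave V paddle of two plates, each 32 mm long (along x), 32 mm wide and 4 mm thick: at the start the near half lies level, the far (+x) half is raised by 0.34 rad.
- rocker_pad (a point): Point to press to tip the rocker: mid width on the upper face of its far (+x) half, 20 mm from the pivot, about 71 mm above the bench at the start. Tipped over, the far half lies level, its face 64 mm above the bench (this point sinks about 7 mm), and the near half stands up. Keep the whole fingertip on the far half, not across the pivot.
- rocker (a joint): Rocker angle: 0 = off (start 0 to 0.05), 0.34 = tipped right over, at its stop. It stays where it is left; friction only, about 3 N at rocker_pad.
- lock_box: The one with the round button is a grey plastic enclosure 86 mm (x, away from the robot) by 66 mm (y) by 45 mm high, fixed on the board (its foot 12 mm above the bench, its lid at 57 mm). Origin: centre of its underside; its yaw differs from the board's by 0.04 rad at most. 
- lock_top (a point): Centre of the top of the round button: black, flat-topped, 30 mm across, in a round steel ring; at the start its top is about 71 mm above the bench and 11 mm above the ring.
- lock (a joint): How far the round button is pushed down (m): start 0 to 0.001, stop at 0.008. It stays where it is left; about 4 N of friction, no spring.
- test_box: The one with the square button is a grey plastic enclosure 86 mm (x, away from the robot) by 66 mm (y) by 45 mm high, fixed on the board (its foot 12 mm above the bench, its lid at 57 mm). Origin: centre of its underside; its yaw differs from the board's by 0.04 rad at most. 
- test_top (a point): Centre of the top of the square button: black, 32 x 32 mm, in a square steel frame; its top is about 71 mm above the bench, 11 mm above the frame, when free.
- test (a joint): How far the square button is pushed down (m): 0 free, stop at 0.007. Spring return: 1.4 N to begin, 6.3 N at the stop.
- stop_box: The one with the mushroom stop button is a grey plastic enclosure 86 mm (x, away from the robot) by 66 mm (y) by 45 mm high, fixed on the board (its foot 12 mm above the bench, its lid at 57 mm). Origin: centre of its underside; its yaw differs from the board's by 0.04 rad at most. 
- stop_top (a point): Centre of the top of the domed black mushroom stop button, 46 mm across, 82 mm above the bench: not to be pressed.
- stop (a joint): How far the mushroom button is pushed down (m): 0 free, stop at 0.006; light spring.
- screwdriver: Loose bystander: screwdriver with red handle, 203 mm long, 27 mm thick, lying on the near strip of the board along its y. Origin: centre of its underside.
- brass_weight: Loose bystander: brass weight with knob, 54 mm across, 63 mm high, standing on the bench in front of the board. Origin: centre of its underside.
- pine_block: Loose bystander: wooden block 45 x 125 x 34 mm, lying on the bench behind the board. Origin: centre of its underside.

How it is judged:
By the outcome, as a careful person would: the job done as asked, in the order asked, and still so for the second after the job is handed in, while the arm keeps its last pose, push and grip.
It also fails if it takes over 38 s, if anything falls off the work surface, if the arm or the gripper's body presses on something with over 40 N, if the wrist force passes 120 N, or if a joint passes its speed limit or range.

### The arm

A 6-joint arm with a two-finger parallel gripper is mounted at the origin on a cart in front of the work surface, level with it; the furniture and walls round the work are solid. World frame = base frame: x ahead of the robot, y to its left, z up, the work surface at z = 0. Lengths are in mm, angles in rad, forces in N, time in s.
With the tool pointing down it reaches from about 300 to 750 mm from the base axis. Payload 8.5 kg.
Tool frame: the origin (TCP) lies on the front face of the gripper's body, between the roots of the fingers; the fingertips stand 73 mm ahead of it and the grasp point (between the pads) lies 54 mm ahead of it (arm.grip_depth is the distance from the TCP to the grasp point, in mm); x points along the fingers, y is the direction in which the jaws open and shut, and the axes are right-handed (so a half turn about x gives the same grasp; the last joint's range is limited). The gripper opens to 85 mm and grips with 20 to 120 N. Pads are 22 mm wide; open, the fingers measure 114 mm over their backs; the gripper's body (76 mm by 85 mm) begins 54 mm behind the grasp point. The pads swing forward as they close: fully open they stand 13 mm farther back than shut.
Start: joints at [1.102, 0.381, 1.297, -0, 1.464, -0.215], TCP at [138.088, 532.365, 303.922] pointing down, gripper open.
Joint ranges: [-3.11, 3.11], [-0.89, 2.33], [0.22, 2.48], [-1.42, 4.56], [0.17, 2.85], [-2.88, 2.88]. Speed limits (rad/s): [2.39, 2.39, 3.14, 3.14, 3.14, 3.14].

### API

Orientations are given as a rotation vector (axis times angle).
In Python, from station import arm gives the robot as it stands.
- The arm moves only by the tool send_rows, never from a script. Its argument "steps" is a list that holds one entry, the list of rows, each a list of 7 numbers: the shift along the tool's x, y, z in cm, then the turn, a rotation vector about the tool's x, y, z in rad, then the opening, from 0 (shut) to 1 (fully open). In form: [[[dx, dy, dz, ax, ay, az, hand], ...]]. A call has 1 to 10 rows; each row is the pose to reach, as a shift and turn from the pose commanded when the call began, along the tool's axes at that moment; what a row does not reach only later rows make up. A row lasts 1/12 s, in which the tool goes at most 41.7 mm and 7.16 degrees, less where a joint would pass 70% of its speed; a pose out of reach is approached as far as the arm can. A call with a gripper value outside its range is refused whole. The fingers move at their own pace and stop on an object; "squeeze" is the grip in N (left out, the last holds). Time passes only in rows, so rows that repeat a pose let the fingers close. It gives the time, the measured TCP pose, the force and the opening at its end, in the units of the state.
- arm.sense(): the state, without advancing time (a new reading comes with each control period).
- arm.read_camera(name): name is "scene" or "top" or "wrist"; returns (picture, depth): 420x560x3 uint8, red, green, blue; 420x560 float32, mm along the optical axis (not along the pixel's ray), 0 where there is no reading.
- arm.camera_model(name): a dict with "fx", "fy", "cx", "cy" (pixels), "R" (3x3) and "t" (3): a world point X has camera coordinates R X + t. Camera axes: x right, y down, z forward; pixel columns grow to the right and rows downward; lengths in mm; the calibration is good to about 2 mm. A picture is of the moment at which its call begins: read the wrist's pose just before it. camera_model takes no time and is no camera call; for the wrist camera it gives the pose at the moment of the call.
- arm.hand_in(): hands the job in, once; it reports no verdict.
The state is a dict: "time_s": time; "joint_pos": joint angles; "joint_vel": joint speeds; "tau": joint torques, N m; "tcp_pos": TCP position; "tool_rot": TCP orientation; "ft_force": force on the tool from outside, world axes, zero at the start; "moment": the same for the moment, N m; "grip_width": opening from 0.0 (shut) to 1.0 (fully open).
Only numpy, scipy, OpenCV 4.12 (cv2) and the standard library are available. Lean on these libraries where they do the work, as an engineer would, in place of code of your own. Each camera call takes 0.05 s, during which the arm holds its last target. There are 200 camera calls.

## Working session

There is one attempt and no reset: what is moved stays moved. The work goes in short steps, Python scripts to look and compute and a tool call to move; the robot and the scene stay as the last step left them, time stands still between calls to the robot, and variables do not carry over. Pictures are saved under pics/ and viewed, about 8 in all and at most 12, crops included, and the job is handed in when it is done.

Besides the shell and the picture viewer there is one more tool, called after "Call:" as a command line: name --argument value ..., lists and objects as JSON in quotes. send_rows: Moves the arm, as the interface text tells. Its arguments: {"type":"object","properties":{"steps":{"type":"array"},"squeeze":{"type":"number"}},"required":["steps"]}

```bash
mkdir -p pics; python3 - <<'E'
from station import arm
import cv2,numpy as np
s=arm.sense();print({k:np.round(v,3) for k,v in s.items()})
for n in("top","scene"):
    p,d=arm.read_camera(n);m=arm.camera_model(n)
    np.savez(f"{n}.npz",p=p,d=d,**m)
    cv2.imwrite(f"pics/{n}1.png",p[...,::-1]);print(n,m)
E
```

```text
{'time_s': np.float64(0.0), 'joint_pos': array([ 1.102,  0.381,  1.298,  0.   ,  1.464, -0.215]), 'joint_vel': array([ 0.001, -0.001, -0.   ,  0.   ,  0.001,  0.001]), 'tau': array([-2.0000e-03, -4.4847e+01, -2.3127e+01, -0.0000e+00,  5.0000e-03,
       -0.0000e+00]), 'tcp_pos': array([138.006, 532.212, 303.291]), 'tool_rot': array([ 0.198,  1.562, -0.2  ]), 'ft_force': array([-0.385, -0.471,  0.141]), 'moment': array([-0.026, -0.003, -0.008]), 'grip_width': np.float64(1.0)}
top {'fx': 400.63575610612014, 'fy': 400.63575610612014, 'cx': 284.42046772653424, 'cy': 208.69501937192945, 'R': array([[ 0.02516336, -0.99967485,  0.00412376],
       [-0.99503484, -0.02544348, -0.09621999],
       [ 0.09629363, -0.00168206, -0.99535155]]), 't': array([  4.70507679, 554.18731937, 891.77695418])}
scene {'fx': 524.8066867718004, 'fy': 524.8066867718004, 'cx': 281.72808940243726, 'cy': 215.81079981368163, 'R': array([[ 0.53629221, -0.84402211,  0.00416445],
       [-0.66077565, -0.42291687, -0.62009424],
       [ 0.52513446,  0.32979994, -0.78451628]]), 't': array([-277.91882913,  405.0810807 ,  858.83445299])}
```

View pics/top1.png

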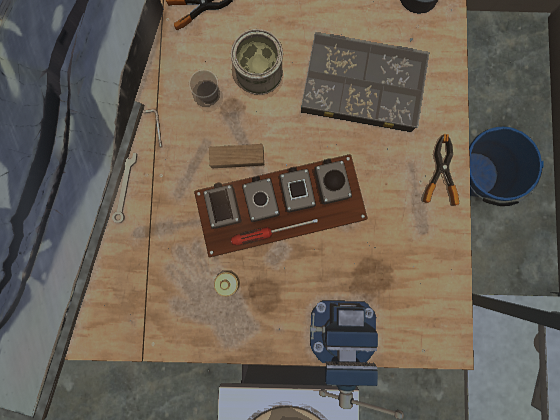

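View pics/scene1.png

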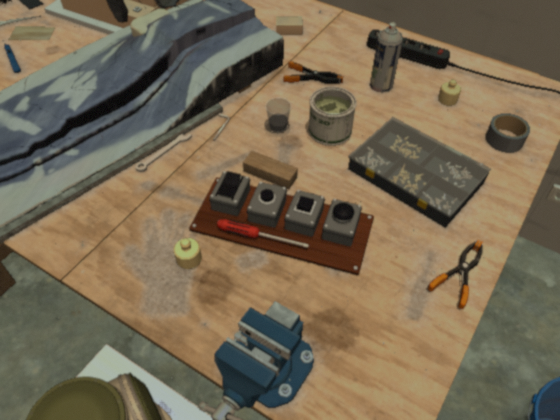

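The top view shows, from left to right: rocker (221,206), round button (261,199), square button (298,189) and mushroom (334,181). The screwdriver is on the near strip (270,232), the brass weight at (227,284), the block at (236,155) and a vise near the robot at (345,330). The scene view agrees, with the rocker at (229,188), round at (267,200), square at (304,208) and mushroom at (342,215).

```bash
cat > h.py <<'E'
import numpy as np,cv2
def ray(m,u,v,z):
    R=m["R"];c=-R.T@m["t"];d=R.T@np.array([(u-m["cx"])/m["fx"],(v-m["cy"])/m["fy"],1.])
    return c+d*(z-c[2])/d[2]
def proj(m,X):
    p=m["R"]@np.asarray(X,float)+m["t"];return np.array([m["fx"]*p[0]/p[2]+m["cx"],m["fy"]*p[1]/p[2]+m["cy"]])
E
python3 - <<'E'
from h import *
t=np.load("top.npz");s=np.load("scene.npz")
for m,pts in((t,dict(rocker=(221,206,66),lock=(261,199,71),test=(298,189,71),stop=(334,181,82))),(s,dict(rocker=(229,188,66),lock=(267,200,71),test=(304,208,71),stop=(342,215,82)))):
    g=cv2.cvtColor(m["p"],cv2.COLOR_RGB2GRAY)
    for n,(u,v,z) in pts.items():
        w=g[v-14:v+15,u-14:u+15]
        k=(w<45).astype('uint8');N,l,st,c=cv2.connectedComponentsWithStats(k)
        i=l[14,14]
        q=c[i]+[u-14,v-14] if i else None
        print(n,ray(m,u,v,z).round(),i,st[i] if i else g[v,u],q, None if q is None else ray(m,*q,z).round(1), 'depth',m['d'][v,u])
# board corners (screw-near corners), top
for n,c in dict(FL=(195,188),FR=(350,155),NR=(366,219),NL=(210,256)).items():print(n,ray(t,*c,12).round())
for n,c in dict(weight=(227,284),vise1=(313,300),vise2=(375,300),driver=(232,240),drv2=(316,221)).items():print(n,ray(t,*c,40).round())
a=cv2.resize(t["p"][140:270,180:380],None,fx=4,fy=4,interpolation=cv2.INTER_CUBIC);cv2.imwrite("pics/crop.png",a[...,::-1])
E
```

```text
rocker [552. 158.  66.] 0 47 None None depth 880.1377
lock [570.  71.  71.] 4 [  7   8  13  12 128] [259.8359375 198.5546875] [570.5  73.1  71. ] depth 877.63074
test [594. -10.  71.] 2 [  6   6  16  16 193] [297.25906736 188.9015544 ] [593.9  -8.2  71. ] depth 878.3443
stop [612. -87.  82.] 2 [  4   3  21  21 346] [333.93063584 180.06647399] [613.7 -87.   82. ] depth 867.6911
rocker [545. 153.  66.] 1 [  1   0  26  25 391] [229.35549872 185.20716113] [551.7 157.4  66. ] depth 1144.8262
lock [557.  62.  71.] 1 [  8   3  12  12 115] [266.56521739 194.8173913 ] [569.   71.1  71. ] depth 1123.3511
test [581. -15.  71.] 1 [  7   3  16  14 168] [304.69642857 203.48809524] [592.4 -10.1  71. ] depth 1102.717
stop [599. -95.  82.] 1 [  5   2  21  17 296] [342.84797297 211.51351351] [608.3 -91.9  82. ] depth 1082.4075
FL [599. 229.  12.]
FR [ 687. -133.   12.]
NR [ 536. -172.   12.]
NL [442. 187.  12.]
weight [382. 142.  40.]
vise1 [351. -49.  40.]
vise2 [ 355. -187.   40.]
driver [479. 134.  40.]
drv2 [527. -53.  40.]
```

View pics/crop.png

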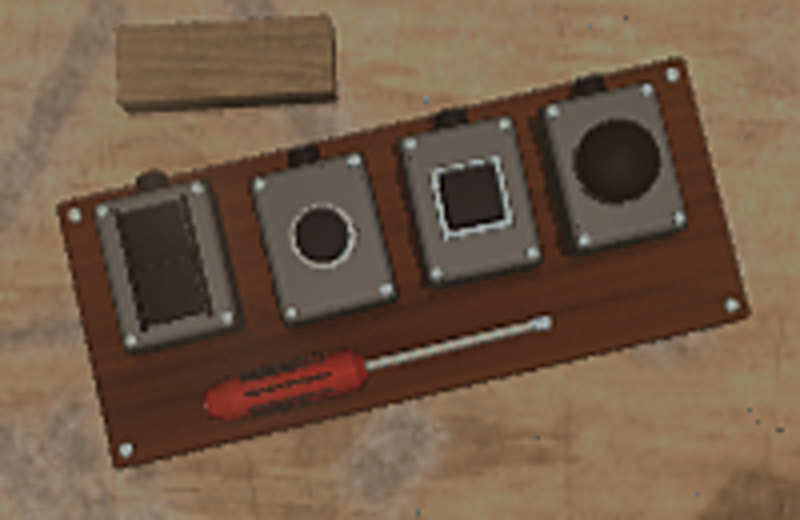

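The crop confirms the layout. The paddle centre is at about (221.2,206.2) full-frame, and the round and square centres sit in their frames. The spacing checks out at 85 mm with a board yaw of about 0.25. Next I check how clear the path is and work out the shift.

```bash
cat >> h.py <<'E'
from scipy.spatial.transform import Rotation as Ro
YAW=0.252
def plan(arm,xyz,yaw=YAW):
    s=arm.sense();R=Ro.from_rotvec(s["tool_rot"]).as_matrix()
    best=None
    for sg in(1,-1):
        y=sg*np.array([-np.sin(yaw),np.cos(yaw),0]);x=np.array([0,0,-1.]);T=np.c_[x,y,np.cross(x,y)]
        r=Ro.from_matrix(R.T@T).as_rotvec()
        if best is None or np.linalg.norm(r)<np.linalg.norm(best):best=r
    print("shift cm",(R.T@(np.array(xyz)-s["tcp_pos"])/10).round(2),"turn",best.round(3),"tcp",s["tcp_pos"].round(1),"F",s["ft_force"].round(1),"t",s["time_s"])
E
python3 - <<'E'
from h import *
from station import arm
for n in("top","scene"):
    m=np.load(n+".npz");d=m["d"];v,u=np.nonzero(d>0);z=d[v,u]
    P=(np.c_[(u-m["cx"])/m["fx"]*z,(v-m["cy"])/m["fy"]*z,z]-m["t"])@m["R"]
    a=np.array([138,532]);b=np.array([570,161]);e=(b-a)/np.linalg.norm(b-a);q=P[:,:2]-a
    k=(abs(q@[-e[1],e[0]])<90)&(q@e>-60)&(q@e<570)
    print(n,k.sum(),"max z on path",P[k,2].max() if k.any() else None)
print(Ro.from_rotvec(arm.sense()["tool_rot"]).as_matrix().round(2))
plan(arm,(565,160,250))
E
```

```text
top 19283 max z on path 74.69838630072414
scene 16008 max z on path 76.12316400509944
[[-0.    0.25  0.97]
 [-0.    0.97 -0.25]
 [-1.   -0.   -0.  ]]
shift cm [  5.36 -25.31  50.68] turn [-0.506 -0.001  0.001] tcp [138.  532.2 303.4] F [ 0.4  0.3 -0.5] t 0.1
```

Call:
send_rows --steps '[[[0.0, -1.8, 3.6, -0.04, 0, 0, 0], [0.0, -3.6, 7.2, -0.08, 0, 0, 0], [0.0, -5.4, 10.8, -0.12, 0, 0, 0], [0.5, -7.2, 14.4, -0.16, 0, 0, 0], [0.5, -9.0, 18.0, -0.2, 0, 0, 0], [0.5, -10.8, 21.6, -0.24, 0, 0, 0], [0.5, -12.6, 25.2, -0.28, 0, 0, 0], [0.5, -14.4, 28.8, -0.32, 0, 0, 0], [0.5, -16.2, 32.4, -0.36, 0, 0, 0], [0.5, -18.0, 36.0, -0.4, 0, 0, 0]]]' --squeeze 40

```text
time_s: 0.93
tcp_pos: [442.5, 266.1, 298.8]
tool_rot: [-0.116, 1.568, 0.116]
ft_force: [-0.1, 0.4, -0.2]
grip_width: -0.0
```

```bash
python3 - <<'E'
from h import *
from station import arm
plan(arm,(565,160,230))
E
```

```text
shift cm [  6.87 -12.3   10.56] turn [-0.104 -0.001 -0.   ] tcp [442.5 266.1 298.8] F [-0.1  0.4 -0.2] t 0.9333
```

```bash
python3 - <<'E'
from h import *
from station import arm
plan(arm,(550,115,280))
E
```

```text
shift cm [  1.87 -16.53   8.41] turn [-0.104 -0.001 -0.   ] tcp [442.5 266.1 298.8] F [-0.1  0.4 -0.2] t 0.9333
```

Call:
send_rows --steps '[[[0.4, -3.3, 1.7, -0.03, 0, 0, 0], [0.8, -6.6, 3.4, -0.05, 0, 0, 0], [1.2, -9.9, 5.1, -0.08, 0, 0, 0], [1.6, -13.2, 6.8, -0.1, 0, 0, 0], [1.9, -16.5, 8.4, -0.1, 0, 0, 0], [1.9, -16.5, 8.4, -0.1, 0, 0, 0], [1.9, -16.5, 8.4, -0.1, 0, 0, 0]]]'

```text
time_s: 1.52
tcp_pos: [549.1, 115.3, 279.0]
tool_rot: [-0.191, 1.564, 0.191]
ft_force: [-0.2, 0.3, -0.3]
grip_width: -0.001
```

```bash
python3 - <<'E'
from h import *
from station import arm
plan(arm,(550,115,280))
m=arm.camera_model("wrist");p,d=arm.read_camera("wrist")
np.savez("w1.npz",p=p,d=d,**m);cv2.imwrite("pics/w1.png",p[...,::-1])
for n,X in dict(rock=(551,157,62),lock=(570,72,71),test=(593.5,-9,71)).items():print(n,proj(m,X).round(1))
print("cam",-m["R"].T@m["t"])
E
```

```text
shift cm [-0.1  -0.05  0.08] turn [-0.009 -0.002 -0.   ] tcp [549.1 115.3 279. ] F [-0.2  0.3 -0.3] t 1.5167
rock [329.5 215.2]
lock [218.7 216.4]
test [110.5 220.5]
cam [471.04698526  94.98575624 349.18381225]
```

View pics/w1.png

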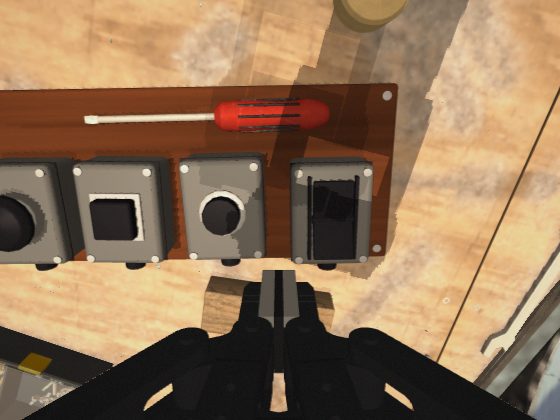

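The wrist view is turned half round, with far at the bottom. It shows the round button at (220,216), the square button at (113,219) and the paddle at columns 312–357, rows 178–258. These are 1–3 px from the predictions. I refine with masks.

```bash
python3 - <<'E'
from h import *
from station import arm
m=np.load("w1.npz");g=cv2.cvtColor(m["p"],cv2.COLOR_RGB2GRAY)
ax=np.array([np.cos(YAW),np.sin(YAW)]);ay=np.array([-ax[1],ax[0]])
for n,(u,v,z,h) in dict(lock=(220,216,71,26),test=(113,219,71,32)).items():
    k=(g[v-h:v+h,u-h:u+h]<60).astype('uint8');N,l,st,c=cv2.connectedComponentsWithStats(k);i=l[h,h]
    w=st[i];print(n,"bbox",w,c[i]+[u-h,v-h],ray(m,*(c[i]+[u-h,v-h]),z).round(1), "bboxctr",ray(m,u-h+w[0]+w[2]/2,v-h+w[1]+w[3]/2,z).round(1))
# rocker: side edges and ends
for n,(u,v,z) in dict(nearL=(312,179,64),nearR=(354,179,64),farL=(313,259,76),farR=(357,259,76),pivL=(313,215,64),pivR=(356,215,64)).items():
    print(n,ray(m,u,v,z).round(1),"depth-z",m["d"][v,u])
# depth profile along paddle mid column
u=334
for v in range(172,268,6):
    d=m["d"][v,u];P=m["R"].T@(np.array([(u-m["cx"])/m["fx"]*d,(v-m["cy"])/m["fy"]*d,d])-m["t"]);print(v,P.round(1), end=' ')
E
```

```text
lock bbox [   8    7   38   38 1129] [220.744907   215.42781222] [568.9  73.4  71. ] bboxctr [569.3  73.7  71. ]
test bbox [   9   12   48   41 1777] [113.30444569 218.93472144] [591.7  -7.   71. ] bboxctr [592.   -6.4  71. ]
nearL [525.5 135.3  64. ] depth-z 298.1676
nearR [517.7 166.7  64. ] depth-z 297.35263
farL [585.1 151.6  76. ] depth-z 319.15613
farR [576.8 185.3  76. ] depth-z 318.02826
pivL [553.4 143.8  64. ] depth-z 300.37866
pivR [545.2 177.   64. ] depth-z 300.0391
172 [517.4 151.6  56.7] 178 [521.7 152.7  58. ] 184 [525.  152.7  65. ] 190 [529.8 154.2  64.1] 196 [534.1 155.3  65.4] 202 [539.1 156.9  64.1] 208 [543.8 158.4  64.1] 214 [548.6 159.8  63.8] 220 [553.2 161.   64.7] 226 [557.6 162.2  66. ] 232 [562.6 163.7  65.9] 238 [566.6 164.5  68.4] 244 [570.8 165.4  70.6] 250 [575.4 166.6  71.4] 256 [580.5 168.2  71.2] 262 [591.7 173.7  56.4]
```

```bash
python3 - <<'E'
from h import *
from station import arm
plan(arm,(570.5,164,165))
E
```

```text
shift cm [11.44  4.07  3.31] turn [-0.007 -0.001 -0.001] tcp [548.4 116.4 279.4] F [-0.2 -0.  -0.3] t 1.5667
```

Call:
send_rows --steps '[[[0, 1.4, 1.1, 0, 0, 0, 0], [1, 2.8, 2.2, -0.01, 0, 0, 0], [3, 4.1, 3.3, -0.01, 0, 0, 0], [5, 4.1, 3.3, -0.01, 0, 0, 0], [7, 4.1, 3.3, -0.01, 0, 0, 0], [9, 4.1, 3.3, -0.01, 0, 0, 0], [10.5, 4.1, 3.3, -0.01, 0, 0, 0], [11.4, 4.1, 3.3, -0.01, 0, 0, 0], [11.4, 4.1, 3.3, -0.01, 0, 0, 0], [11.4, 4.1, 3.3, -0.01, 0, 0, 0]]]'

```text
time_s: 2.4
tcp_pos: [570.3, 165.2, 166.4]
tool_rot: [-0.202, 1.561, 0.202]
ft_force: [0.3, 1.3, 1.0]
grip_width: -0.002
```

```bash
python3 - <<'E'
from h import *
from station import arm
plan(arm,(570.5,164,136))
m=arm.camera_model("wrist");p,d=arm.read_camera("wrist")
np.savez("w2.npz",p=p,d=d,**m);cv2.imwrite("pics/w2.png",p[...,::-1])
E
```

```text
shift cm [ 3.04 -0.12 -0.01] turn [ 0.005  0.    -0.   ] tcp [570.3 165.2 166.4] F [0.3 1.3 1. ] t 2.4
```

View pics/w2.png

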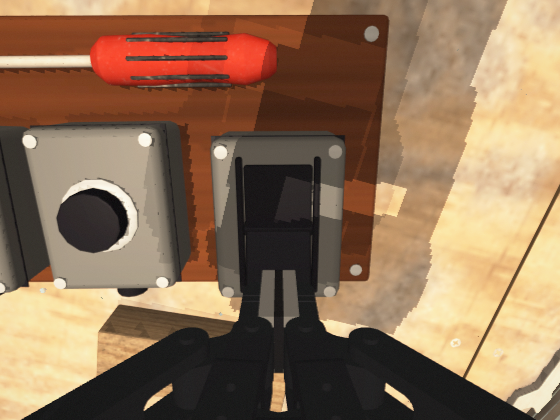

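The fingers (columns 262–297, tip row about 270) stand over the middle of the far half (columns 243–315, pivot line at row 230). Now I press.

Call:
send_rows --steps '[[[0.8, -0.1, 0, 0, 0, 0, 0], [1.6, -0.1, 0, 0, 0, 0, 0], [2.0, -0.1, 0, 0, 0, 0, 0], [2.3, -0.1, 0, 0, 0, 0, 0], [2.6, -0.1, 0, 0, 0, 0, 0], [2.8, -0.1, 0, 0, 0, 0, 0], [3.0, -0.1, 0, 0, 0, 0, 0], [3.1, -0.1, 0, 0, 0, 0, 0], [3.1, -0.1, 0, 0, 0, 0, 0]]]'

```text
time_s: 3.2
tcp_pos: [571.4, 163.7, 136.5]
tool_rot: [-0.201, 1.558, 0.201]
ft_force: [0.0, 0.5, 11.9]
grip_width: 0.003
```

Call:
send_rows --steps '[[[0.1, 0, 0, 0, 0, 0, 0], [0.2, 0, 0, 0, 0, 0, 0], [0.2, 0, 0, 0, 0, 0, 0], [0.2, 0, 0, 0, 0, 0, 0]]]'

```text
time_s: 3.53
tcp_pos: [571.4, 163.7, 136.3]
tool_rot: [-0.202, 1.557, 0.201]
ft_force: [-5.5, -1.2, 26.6]
grip_width: -0.002
```

The rocker is against its stop: force rose from 12 to 27 N with no further travel. I rise and go to the round button.

```bash
python3 - <<'E'
from h import *
from station import arm
plan(arm,(569.5,73,175))
E
```

```text
shift cm [-3.87 -8.73 -2.46] turn [0.004 0.004 0.001] tcp [571.4 163.7 136.3] F [-5.5 -1.2 26.6] t 3.5333
```

Call:
send_rows --steps '[[[-1.5, 0, 0, 0, 0, 0, 0], [-3, 0, 0, 0, 0, 0, 0], [-4.2, -0.5, -0.1, 0, 0, 0, 0], [-4.2, -2.5, -0.7, 0, 0, 0, 0], [-4.2, -5, -1.4, 0, 0, 0, 0], [-4.2, -7.5, -2.1, 0, 0, 0, 0], [-4.2, -8.7, -2.4, 0, 0, 0, 0], [-4.2, -8.7, -2.4, 0, 0, 0, 0], [-4.2, -8.7, -2.4, 0, 0, 0, 0]]]'

```text
time_s: 4.28
tcp_pos: [569.5, 73.2, 174.7]
tool_rot: [-0.2, 1.562, 0.201]
ft_force: [-0.2, -0.7, 0.0]
grip_width: -0.0
```

```bash
python3 - <<'E'
from h import *
from station import arm
plan(arm,(569.5,73,136))
m=arm.camera_model("wrist");p,d=arm.read_camera("wrist")
np.savez("w3.npz",p=p,d=d,**m);cv2.imwrite("pics/w3.png",p[...,::-1])
ax=np.array([np.cos(YAW),np.sin(YAW)])
for q in(-28,-20,-10,0,10,20,28):
    X=np.r_[np.array([551,159.5])+q*ax,66];u,v=proj(m,X).round().astype(int)
    if 0<=u<560 and 0<=v<420:
        z=d[v,u];print(q,(u,v),(m["R"].T@(np.array([(u-m["cx"])/m["fx"]*z,(v-m["cy"])/m["fy"]*z,z])-m["t"])).round(1))
E
```

```text
shift cm [ 3.87 -0.02  0.  ] turn [ 0.003 -0.001 -0.   ] tcp [569.5  73.2 174.7] F [-0.2 -0.7  0. ] t 4.2833
-28 (np.int64(458), np.int64(213)) [525.5 157.8  57. ]
-20 (np.int64(455), np.int64(228)) [530.  150.2  73.4]
-10 (np.int64(452), np.int64(246)) [540.3 155.1  68.8]
0 (np.int64(450), np.int64(264)) [551.3 160.6  64.4]
10 (np.int64(447), np.int64(282)) [561.2 162.6  65.2]
20 (np.int64(444), np.int64(298)) [571.  165.4  64.3]
28 (np.int64(442), np.int64(311)) [578.9 167.5  64.1]
```

View pics/w3.png

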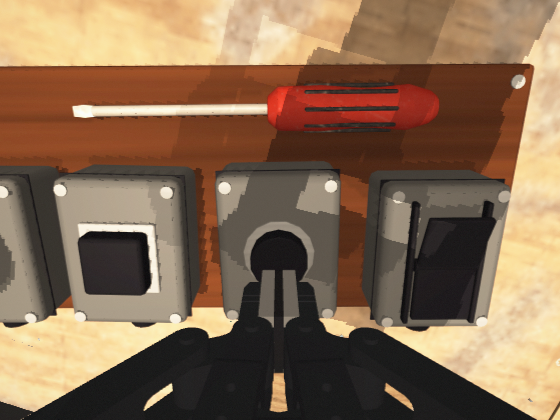

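The picture shows the rocker tipped: its far half is level at 64 mm and its near half is raised at (455,240). The fingers stand over the round button at (280,255). I press it.

Call:
send_rows --steps '[[[1, 0, 0, 0, 0, 0, 0], [2, 0, 0, 0, 0, 0, 0], [2.6, 0, 0, 0, 0, 0, 0], [3, 0, 0, 0, 0, 0, 0], [3.3, 0, 0, 0, 0, 0, 0], [3.6, 0, 0, 0, 0, 0, 0], [3.8, 0, 0, 0, 0, 0, 0], [4.0, 0, 0, 0, 0, 0, 0], [4.1, 0, 0, 0, 0, 0, 0], [4.1, 0, 0, 0, 0, 0, 0]]]'

```text
time_s: 5.17
tcp_pos: [569.6, 73.5, 135.6]
tool_rot: [-0.201, 1.56, 0.201]
ft_force: [-6.3, 1.6, 16.1]
grip_width: 0.003
```

Call:
send_rows --steps '[[[0.1, 0, 0, 0, 0, 0, 0], [0.1, 0, 0, 0, 0, 0, 0], [0.1, 0, 0, 0, 0, 0, 0]]]'

```text
time_s: 5.42
tcp_pos: [569.5, 73.5, 135.4]
tool_rot: [-0.202, 1.559, 0.201]
ft_force: [-10.4, 3.3, 23.7]
grip_width: 0.001
```

The round button is at its stop: 16 to 24 N with no travel, tip at 62.4 mm. Next is the square button.

```bash
python3 - <<'E'
from h import *
from station import arm
plan(arm,(592.3,-8,175))
E
```

```text
shift cm [-3.95 -8.47  0.14] turn [0.004 0.002 0.001] tcp [569.5  73.5 135.4] F [-10.4   3.3  23.7] t 5.4167
```

Call:
send_rows --steps '[[[-1.5, 0, 0, 0, 0, 0, 0], [-3, 0, 0, 0, 0, 0, 0], [-4.2, -0.5, 0, 0, 0, 0, 0], [-4.2, -2.5, 0.1, 0, 0, 0, 0], [-4.2, -5, 0.1, 0, 0, 0, 0], [-4.2, -7.5, 0.1, 0, 0, 0, 0], [-4.2, -8.5, 0.1, 0, 0, 0, 0], [-4.2, -8.5, 0.1, 0, 0, 0, 0], [-4.2, -8.5, 0.1, 0, 0, 0, 0]]]'

```text
time_s: 6.17
tcp_pos: [592.0, -8.5, 174.7]
tool_rot: [-0.2, 1.562, 0.201]
ft_force: [-1.1, 0.4, -0.1]
grip_width: -0.004
```

```bash
python3 - <<'E'
from h import *
from station import arm
plan(arm,(592.3,-8,137))
m=arm.camera_model("wrist");p,d=arm.read_camera("wrist")
cv2.imwrite("pics/w4.png",p[...,::-1])
ax=np.array([np.cos(YAW),np.sin(YAW)])
for X in((566,69,63),(569.5,73,63),(573,74,63),(562,72,63)):
    u,v=proj(m,X).round().astype(int);z=d[v,u];print((u,v),(m["R"].T@(np.array([(u-m["cx"])/m["fx"]*z,(v-m["cy"])/m["fy"]*z,z])-m["t"])).round(1))
E
```

```text
shift cm [3.77 0.04 0.04] turn [ 0.003 -0.    -0.   ] tcp [592.   -8.5 174.7] F [-1.1  0.4 -0.1] t 6.1667
(np.int64(437), np.int64(245)) [565.9  68.8  63.3]
(np.int64(442), np.int64(253)) [569.6  73.3  62.8]
(np.int64(441), np.int64(259)) [572.7  73.8  63.4]
(np.int64(445), np.int64(239)) [561.6  71.3  63.6]
```

View pics/w4.png

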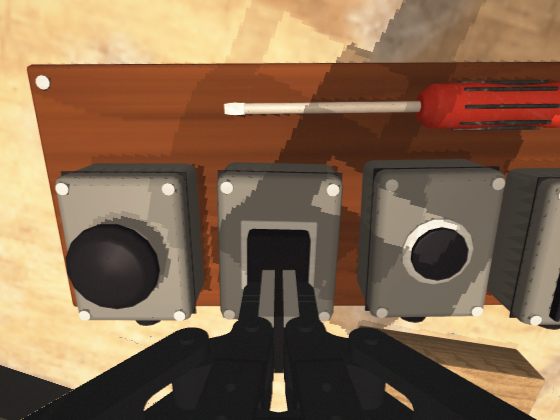

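The round button is down (443,253), its top at 63 mm. The fingers are centred on the square button (280,255), with the mushroom clear at (113,265). I press and hold.

Call:
send_rows --steps '[[[1, 0, 0, 0, 0, 0, 0], [2, 0, 0, 0, 0, 0, 0], [2.6, 0, 0, 0, 0, 0, 0], [3, 0, 0, 0, 0, 0, 0], [3.3, 0, 0, 0, 0, 0, 0], [3.6, 0, 0, 0, 0, 0, 0], [3.8, 0, 0, 0, 0, 0, 0], [4.0, 0, 0, 0, 0, 0, 0], [4.1, 0, 0, 0, 0, 0, 0], [4.1, 0, 0, 0, 0, 0, 0]]]'

```text
time_s: 7.05
tcp_pos: [591.9, -8.3, 136.4]
tool_rot: [-0.202, 1.56, 0.201]
ft_force: [-9.6, 3.5, 21.9]
grip_width: 0.0
```

Call:
send_rows --steps '[[[0.1, 0, 0, 0, 0, 0, 0], [0.1, 0, 0, 0, 0, 0, 0], [0.1, 0, 0, 0, 0, 0, 0], [0.1, 0, 0, 0, 0, 0, 0], [0.1, 0, 0, 0, 0, 0, 0], [0.1, 0, 0, 0, 0, 0, 0]]]'

```text
time_s: 7.55
tcp_pos: [591.9, -8.3, 136.2]
tool_rot: [-0.202, 1.559, 0.201]
ft_force: [-11.6, 3.7, 28.8]
grip_width: -0.003
```

```bash
python3 - <<'E'
from h import *
from station import arm
plan(arm,(592.3,-8,137))
m=arm.camera_model("wrist");p,d=arm.read_camera("wrist")
cv2.imwrite("pics/w5.png",p[...,::-1])
E
```

```text
shift cm [-0.08  0.02  0.05] turn [0.005 0.002 0.001] tcp [591.9  -8.3 136.2] F [-11.6   3.7  28.8] t 7.55
```

View pics/w5.png

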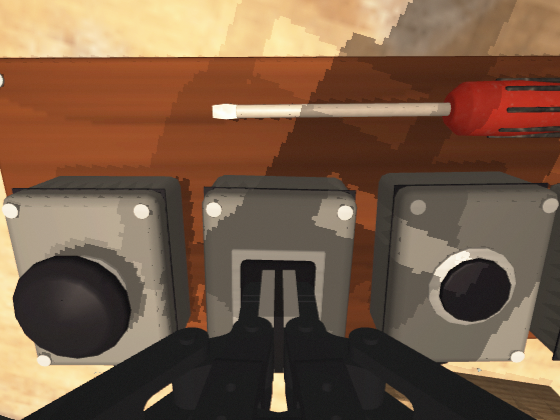

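The square button is held down at its stop under the fingers (280,265) at 29 N, tip at about 63 mm. The mushroom at (72,305) is untouched and the round button is still down at (475,290). I hand in now.

```bash
python3 -c "
from station import arm
print(arm.hand_in())"
```

```text
the job is handed in; nothing more can be done
None
```

The leak test is started, and I handed in after about 7.6 s with the closed fingers still holding the square button down. The order was rocker, round button, square button.

- **Rocker:** tipped right over. The depth image showed its far half level at 64 mm and its near half raised. It met a hard stop, with the force rising from 12 to 27 N and no more travel.
- **Round button:** all the way down. Its top was measured at about 63 mm (8 mm of travel), and it stayed there after I lifted off.
- **Square button:** held at its stop with about 29 N, the fingertip at about 63 mm by the arm's own reading. That is about 1 mm below the nominal 64 mm; the other two presses read up to about 0.7 mm low in the same way.
- **Mushroom button and loose objects:** I never moved over the mushroom button, and it looked unpressed in the last picture. The screwdriver looked undisturbed in the wrist pictures. I did not check the brass weight and wooden block at the end, but the arm never went near them.

No check failed. The camera positions for the same point differed by up to about 3 mm between views, which was close enough for the fingertip to land on each part.

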